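# Put the full paint pot away

## Task

Of the three identical closed pots on the dark board, just one still holds its solid paint block, and the other two are empty: find the full one by its weight. Set it down (do not drop it) upright in the wide bay of the wooden paint chest, then close the chest's lid fully. Leave the two empty pots standing upright on the board or table, clear of the chest, and do not disturb the cup, the palette plate or the brush.

Things in the scene. Friction and masses are not known exactly. Their poses are not given: they have to be found in the camera images.
- pot_a: White plastic paint pot with a flat aluminium screw lid, a closed upright cylinder 58 mm in diameter and 70 mm tall; origin at the centre of its underside, z up along its axis. It stands on the board. It looks just like the other two; any of the three may be the full one. Empty it weighs about 0.11 kg, full about 0.5 kg.
- pot_b: White plastic paint pot with a flat aluminium screw lid, a closed upright cylinder 58 mm in diameter and 70 mm tall; origin at the centre of its underside, z up along its axis. It stands on the board. It looks just like the other two; any of the three may be the full one. Empty it weighs about 0.11 kg, full about 0.5 kg.
- pot_c: White plastic paint pot with a flat aluminium screw lid, a closed upright cylinder 58 mm in diameter and 70 mm tall; origin at the centre of its underside, z up along its axis. It stands on the board. It looks just like the other two; any of the three may be the full one. Empty it weighs about 0.11 kg, full about 0.5 kg.
- board: Dark, paint-stained hardboard painting board, 320 x 320 mm and 5 mm thick, fixed flat on the table; the pots stand on it. Origin at the centre of its underside, z up.
- chest: Open-topped plywood paint chest, fixed on the table: outside 145 mm (its x) by 215 mm (its y) by 90 mm high, walls and floor 8 mm thick. Origin at the centre of its underside; x points from its front to the hinged side, z up. A partition 6 mm thick and 68 mm high (above the table), centred at y = -44 mm, parts a narrow bay with brushes (-y side) from the wide bay (+y side).
- bay (a point): Centre of the floor of the chest's wide, empty bay, which is 129 mm (chest x) by 140 mm (chest y) and 82 mm deep below the chest's rim. Axes as the chest's.
- lid_hinge (a point): Midpoint of the lid's hinge axis, along the chest's far (+x) upper rim. The axis runs along the chest's y.
- lid_handle (a point): Grip point of the dark wooden knob on the lid's outer face, near the lid's free edge and midway along the chest's y; it moves with the lid and stands about 35 mm off its face.
- lid (a joint): Angle of the plywood lid (8 mm thick, covering the whole chest, reaching about 145 mm from the hinge to its free edge): 0 is shut, level on the rim; pi/2 stands upright; larger leans away to +x. The hinge is stiff: the lid stays where it is left. It starts open.
- water_cup: Bystander: clear glass cup, 74 mm across the rim, 90 mm tall, empty. Origin at the centre of its underside.
- palette: Bystander: white ceramic palette plate, 140 mm across, 18 mm high. Origin at the centre of its underside.
- brush: Bystander: paint brush, 200 mm long, lying on the far strip of the board. Origin near its middle, on its underside. Its x axis runs along it towards the bristles.
There are look-alikes about, which are no part of the job. What is shaped like the pot_b but purple or turquoise is not meant.

How it is judged:
On the way:
1. The full pot stands upright in the chest's wide bay while the lid is still open (((x of pot_a in the frame of bay between -0.05 and 0.05 m and y of pot_a in the frame of bay between -0.055 and 0.055 m and z of pot_a in the frame of bay below 0.006 m and angle between pot_a's own z axis and vertical below 0.1 rad and contact force between pot_a and chest above 2.8 N) or (x of pot_b in the frame of bay between -0.05 and 0.05 m and y of pot_b in the frame of bay between -0.055 and 0.055 m and z of pot_b in the frame of bay below 0.006 m and angle between pot_b's own z axis and vertical below 0.1 rad and contact force between pot_b and chest above 2.8 N) or (x of pot_c in the frame of bay between -0.05 and 0.05 m and y of pot_c in the frame of bay between -0.055 and 0.055 m and z of pot_c in the frame of bay below 0.006 m and angle between pot_c's own z axis and vertical below 0.1 rad and contact force between pot_c and chest above 2.8 N)) and value of joint lid above 1 rad), for 0.2 s.
At the end, for the whole second after the job is handed in: The full pot (it rests on the chest with more than 2.8 N) stands on the floor of the wide bay (within 6 mm in height), upright within 0.1 rad and at rest; the lid is shut (below 0.06 rad); the two empty pots stand upright within 0.1 rad on the board or table, at rest and not touching the chest (value of joint lid below 0.06 rad and ((x of pot_a in the frame of bay between -0.05 and 0.05 m and y of pot_a in the frame of bay between -0.055 and 0.055 m and z of pot_a in the frame of bay below 0.006 m and angle between each of pot_a, pot_b, pot_c's own z axis and vertical below 0.1 rad and contact force between pot_a and chest above 2.8 N and linear speed of each of pot_a, pot_b, pot_c below 0.02 m/s and height (world z) of each of pot_b, pot_c below 0.012 m and contact force between each of pot_b, pot_c and chest below 0.1 N) or (x of pot_b in the frame of bay between -0.05 and 0.05 m and y of pot_b in the frame of bay between -0.055 and 0.055 m and z of pot_b in the frame of bay below 0.006 m and angle between each of pot_b, pot_a, pot_c's own z axis and vertical below 0.1 rad and contact force between pot_b and chest above 2.8 N and linear speed of each of pot_b, pot_a, pot_c below 0.02 m/s and height (world z) of each of pot_a, pot_c below 0.012 m and contact force between each of pot_a, pot_c and chest below 0.1 N) or (x of pot_c in the frame of bay between -0.05 and 0.05 m and y of pot_c in the frame of bay between -0.055 and 0.055 m and z of pot_c in the frame of bay below 0.006 m and angle between each of pot_c, pot_a, pot_b's own z axis and vertical below 0.1 rad and contact force between pot_c and chest above 2.8 N and linear speed of each of pot_c, pot_a, pot_b below 0.02 m/s and height (world z) of each of pot_a, pot_b below 0.012 m and contact force between each of pot_a, pot_b and chest below 0.1 N))).
It fails at once if a pot is dropped into the chest (it goes faster than 0.5 m/s inside the bay) ((x of pot_a in the frame of bay between -0.05 and 0.05 m and y of pot_a in the frame of bay between -0.055 and 0.055 m and z of pot_a in the frame of bay below 0.06 m and linear speed of pot_a above 0.5 m/s) or (x of pot_b in the frame of bay between -0.05 and 0.05 m and y of pot_b in the frame of bay between -0.055 and 0.055 m and z of pot_b in the frame of bay below 0.06 m and linear speed of pot_b above 0.5 m/s) or (x of pot_c in the frame of bay between -0.05 and 0.05 m and y of pot_c in the frame of bay between -0.055 and 0.055 m and z of pot_c in the frame of bay below 0.06 m and linear speed of pot_c above 0.5 m/s)).
It fails at once if the water cup is moved by more than 30 mm (distance of water_cup from where it was at the start of the episode above 0.03 m).
It fails at once if the palette is moved by more than 30 mm (distance of palette from where it was at the start of the episode above 0.03 m).
It fails at once if the brush is moved by more than 30 mm (distance of brush from where it was at the start of the episode above 0.03 m).
It also fails if it takes over 72 s, if anything falls off the work surface, if the arm or the gripper's body presses on something with over 40 N, if the wrist force passes 120 N, or if a joint passes its speed limit or range.

## Robot

A 6-joint arm with a two-finger parallel gripper is mounted at the origin on the work surface. World frame = base frame: x ahead of the robot, y to its left, z up, the work surface at z = 0. Lengths are in m, angles in rad, forces in N, time in s.
With the tool pointing down it reaches from about 0.3 to 0.875 m from the base axis. Payload 4.2 kg.
Tool frame: the origin (TCP) lies midway between the tips of the shut fingers; the grasp point (between the pads) lies behind it (bot.grasp_offset is the z of the grasp point in the tool frame, in m); z points along the fingers, y is the line along which they close (so a half turn about z gives the same grasp; the last joint's range is limited). The gripper opens to 85 mm and grips with 20 to 120 N. Pads are 22 mm wide; open, the fingers measure 114 mm over their backs; the gripper's body (76 mm by 85 mm) begins 54 mm behind the grasp point. The pads swing forward as they close: fully open they stand 13 mm farther back than shut.
Start: joints at [1.13, 0.32, 1.565, -0, 1.257, -0.02], TCP at [0.235, 0.525, 0.205] pointing down, gripper open.
Joint ranges: [-3.11, 3.11], [-0.84, 2.01], [0.21, 2.61], [-1.34, 4.49], [0.05, 2.63], [-2.56, 2.56]. Speed limits (rad/s): [2.57, 2.57, 3.14, 3.14, 3.14, 3.14].

## Interface

Orientations are given as a 3x3 rotation matrix whose columns are the frame's x, y, z axes.
In Python, from plant import bot, imaging, order gives the robot as it stands. The module is installed in compiled form; this text tells all that it offers.
- The arm moves only by the tool arm_command, never from a script. Its argument "rows" is a list of rows, each a list of 3 entries, a list of its own where there are three numbers: the shift along the tool's x, y, z in m, then the turn, a rotation vector about the tool's x, y, z in rad, then the opening, from -1 (shut) to 1 (fully open). A call has 1 to 20 rows; each row is the pose to reach, as a shift and turn from the pose commanded when the call began, along the tool's axes at that moment; what a row does not reach only later rows make up. A row lasts 1/12 s, in which the tool goes at most 41.7 mm and 7.16 degrees, less where a joint would pass 70% of its speed; a pose out of reach is approached as far as the arm can. A call with a gripper value outside its range is refused whole. The fingers move at their own pace and stop on an object; "squeeze" is the grip in N (left out, the last holds). Time passes only in rows, so rows that repeat a pose let the fingers close. It gives the time, the measured TCP pose, the force, the opening and the grip force at its end, in the units of the state.
- bot.read_state(): the state, without advancing time (a new reading comes with each control period).
- imaging.capture(name): name is "side" or "top"; returns (picture, depth): 384x512x3 uint8, red, green, blue; 384x512 float32, m along the optical axis (not along the pixel's ray), 0 where there is no reading.
- imaging.get_calibration(name): a dict with "fx", "fy", "cx", "cy" (pixels), "R" (3x3) and "t" (3): a world point X has camera coordinates R X + t. Camera axes: x right, y down, z forward; pixel columns grow to the right and rows downward; lengths in m; the calibration is good to about 2 mm. A picture is of the moment at which its call begins. get_calibration takes no time and is no camera call.
- order.close_job(): hands the job in; it is judged then, once.
The state is a dict: "time_s": time; "joint_positions": joint angles; "joint_velocities": joint speeds; "tau": joint torques, N m; "tcp_pos": TCP position; "tool_rot": TCP orientation; "force": force on the tool from outside, world axes, zero at the start; "moment": the same for the moment, N m; "width": finger opening in m; "grip_force": force on a finger pad.
Only numpy, scipy, OpenCV 4.12 (cv2) and the standard library are available. Lean on these libraries where they do the work, as an engineer would, in place of code of your own. Each camera call takes 0.05 s, during which the arm holds its last target. There are 200 camera calls.

## Working session

There is one attempt and no reset: what is moved stays moved. The work goes in short steps, Python scripts to look and compute and a tool call to move; the robot and the scene stay as the last step left them, time stands still between calls to the robot, and variables do not carry over. Pictures are saved under pics/ and viewed, at most 10 in all, crops included, and the job is handed in when it is done.

Besides the shell and the picture viewer there is one more tool, called after ">>>" as name(argument=value, ...), one argument or row to a line, values as JSON. arm_command: Moves the arm, as the interface text tells. Its arguments: {"type":"object","properties":{"rows":{"type":"array","items":{"type":"array"}},"squeeze":{"type":"number"}},"required":["rows"]}

```bash
mkdir -p pics; cat > h.py <<'E'
from plant import bot, imaging, order
import numpy as np, cv2
def cap(n,f):
    p,d=imaging.capture(n); cv2.imwrite('pics/'+f+'.png',p[:,:,::-1]); np.save('pics/'+f,d); return p,d
def world(n,d):
    c=imaging.get_calibration(n); v,u=np.mgrid[:d.shape[0],:d.shape[1]]
    X=np.stack([(u-c['cx'])/c['fx']*d,(v-c['cy'])/c['fy']*d,d],-1)
    return (X-np.array(c['t']))@np.array(c['R'])
E
python3 - <<'E'
from h import *
for n in('top','side'):
    p,d=cap(n,n+'0'); c=imaging.get_calibration(n); print(n,-np.array(c['R']).T@c['t'],c['fx'])
s=bot.read_state(); print(s['tcp_pos'],s['tool_rot'],s['force'],s['width'],bot.grasp_offset)
E
```

```text
top [ 0.38773183 -0.01979335  1.04789584] 382.2141770118979
side [ 0.23067196 -0.58375623  0.65876089] 379.24686118565694
[0.23469049 0.52441393 0.20426113] [[-9.12761949e-01  4.08491342e-01 -6.68758939e-04]
 [ 4.08491890e-01  9.12760782e-01 -1.45949918e-03]
 [ 1.42241547e-05 -1.60535792e-03 -9.99998711e-01]] [ 0.17668374 -0.27456554 -0.24733327] 0.08527189228865363 -0.0187
```

View pics/top0.png

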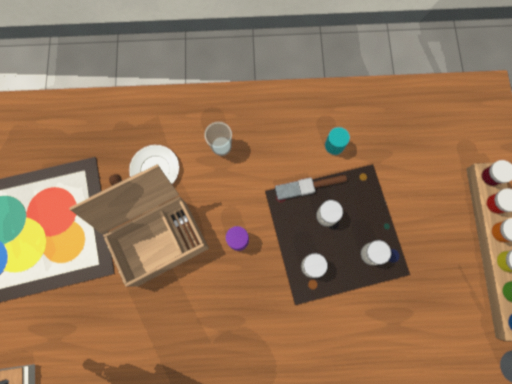

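View pics/side0.png

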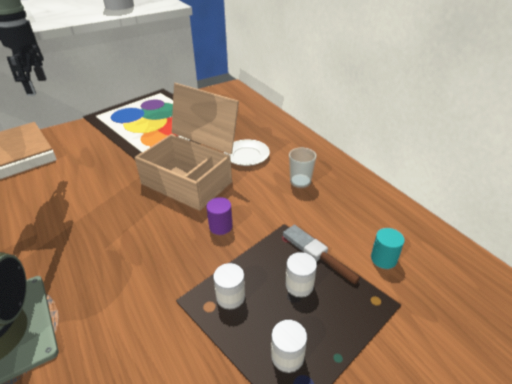

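The top view shows white pots at about (330,213), (315,265) and (377,253). The chest is near (155,240) with its lid open and leaning, its knob is at (115,180), the plate is at (155,165) and the cup is at (219,138).

```bash
python3 - <<'E'
from h import *
d=np.load('pics/top0.npy'); W=world('top',d); p=cv2.imread('pics/top0.png')
Z=W[...,2]
for (u,v) in [(330,213),(315,265),(377,253),(237,238),(338,138)]:
    r=np.zeros(Z.shape,bool); r[v-22:v+22,u-22:u+22]=1
    m=r&(Z>.06)&(Z<.09)
    P=W[m]; c,rad=cv2.minEnclosingCircle(P[:,:2].astype(np.float32)); print((u,v),m.sum(),P[:,2].mean().round(4),P[:,:2].mean(0).round(4),np.round(c,4),round(rad,4))
# chest rim
r=np.zeros(Z.shape,bool); r[190:300,90:215]=1
m=r&(Z>.082)&(Z<.096)
m=cv2.morphologyEx(m.astype(np.uint8),cv2.MORPH_CLOSE,np.ones((2,2)))>0
P=W[m&r&(Z>.082)&(Z<.096)]
R=cv2.minAreaRect(P[:,:2].astype(np.float32)*1000); print('rim',len(P),R,cv2.boxPoints(R).round(1))
for (u,v) in [(150,250),(140,255),(120,262),(190,245),(165,225),(115,180),(160,172),(80,208),(130,190),(162,200),(112,232),(100,222)]:
    print((u,v),W[v,u].round(3))
# lid: upper points
m=np.zeros(Z.shape,bool); m[160:240,70:190]=1; m&=(Z>.11)&(Z<.4)
P=W[m]; print('high',len(P),P.min(0),P.max(0))
c=P.mean(0);n=np.linalg.svd(P-c,full_matrices=0)[2][2];print(c,n)
for s in ('side',):
    d=np.load('pics/side0.npy');W=world(s,d)
    for q in [(205,120),(175,90),(236,100),(234,150),(140,160),(188,170),(150,150),(210,205),(220,225),(186,150)]: print(q,W[q[1],q[0]].round(3))
E
```

```text
(330, 213) 397 0.0733 [ 0.5563 -0.2117] [ 0.557  -0.2127] 0.0289
(315, 265) 432 0.0735 [ 0.422  -0.1603] [ 0.4224 -0.1612] 0.0291
(377, 253) 440 0.073 [ 0.4471 -0.3227] [ 0.4475 -0.3242] 0.0294
(237, 238) 396 0.0684 [0.5011 0.0339] [0.5013 0.0337] 0.029
(338, 138) 339 0.0682 [ 0.7607 -0.2525] [ 0.7619 -0.2528] 0.0292
rim 810 ((502.5333251953125, 242.20729064941406), (146.55596923828125, 213.4425048828125), 25.60780906677246) [[390.3 306.8]
 [482.6 114.3]
 [614.7 177.6]
 [522.5 370.1]]
(150, 250) [0.485 0.272 0.007]
(140, 255) [0.473 0.3   0.004]
(120, 262) [0.453 0.331 0.067]
(190, 245) [0.494 0.164 0.007]
(165, 225) [0.551 0.232 0.008]
(115, 180) [0.63  0.301 0.202]
(160, 172) [0.643 0.197 0.206]
(80, 208) [0.565 0.371 0.216]
(130, 190) [0.606 0.268 0.196]
(162, 200) [0.6   0.217 0.103]
(112, 232) [0.527 0.347 0.086]
(100, 222) [0.545 0.356 0.14 ]
high 3301 [0.52941181 0.1819455  0.11013962] [0.65641352 0.38832581 0.23053312]
[0.59266095 0.28671634 0.17737816] [ 0.85327774  0.40771753 -0.32508999]
(205, 120) [0.592 0.273 0.155]
(175, 90) [0.557 0.379 0.21 ]
(236, 100) [0.651 0.199 0.229]
(234, 150) [0.689 0.298 0.01 ]
(140, 160) [0.401 0.288 0.086]
(188, 170) [0.526 0.282 0.008]
(150, 150) [0.441 0.322 0.085]
(210, 205) [0.485 0.044 0.069]
(220, 225) [0.49  0.007 0.032]
(186, 150) [0.54  0.312 0.055]
```

```bash
python3 - <<'E'
import cv2
a=cv2.imread('pics/top0.png')[125:305,60:260];b=cv2.imread('pics/side0.png')[60:240,110:310]
cv2.imwrite('pics/crop.png',cv2.resize(cv2.hconcat([a,b]),(800,360),interpolation=cv2.INTER_CUBIC))
E
```

```text
(no output)
```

View pics/crop.png

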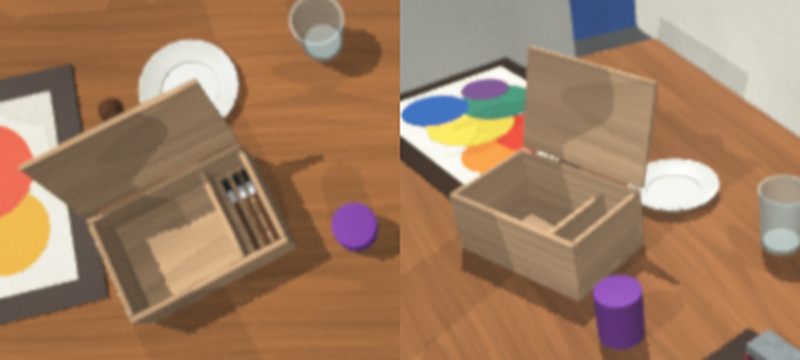

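>>> arm_command(
  rows=[
    [[-0.4506, -0.5494, 0.074], [0, 0, 0], 1],
    [[-0.4506, -0.5494, 0.074], [0, 0, 0], 1],
    [[-0.4506, -0.5494, 0.074], [0, 0, 0], 1],
    [[-0.4506, -0.5494, 0.074], [0, 0, 0], 1],
    [[-0.4506, -0.5494, 0.074], [0, 0, 0], 1],
    [[-0.4506, -0.5494, 0.074], [0, 0, 0], 1],
    [[-0.4506, -0.5494, 0.074], [0, 0, 0], 1],
    [[-0.4506, -0.5494, 0.074], [0, 0, 0], 1],
    [[-0.4506, -0.5494, 0.074], [0, 0, 0], 1],
    [[-0.4506, -0.5494, 0.074], [0, 0, 0], 1],
    [[-0.4506, -0.5494, 0.074], [0, 0, 0], 1],
    [[-0.4506, -0.5494, 0.074], [0, 0, 0], 1],
    [[-0.4506, -0.5494, 0.074], [0, 0, 0], 1],
    [[-0.4506, -0.5494, 0.074], [0, 0, 0], 1],
    [[-0.4506, -0.5494, 0.074], [0, 0, 0], 1],
    [[-0.4506, -0.5494, 0.074], [0, 0, 0], 1],
    [[-0.4506, -0.5494, 0.074], [0, 0, 0], 1],
    [[-0.4506, -0.5494, 0.074], [0, 0, 0], 1],
    [[-0.4506, -0.5494, 0.074], [0, 0, 0], 1],
    [[-0.4506, -0.5494, 0.074], [0, 0, 0], 1],
  ],
  squeeze=40,
)

```text
time_s: 1.77
tcp_pos: [0.421, -0.1602, 0.1305]
tool_rot: [[-0.912, 0.41, -0.002], [0.41, 0.912, 0.001], [0.002, 0.001, -1.0]]
force: [0.8, 0.2, -0.7]
width: 0.0853
grip_force: 0.0
```

>>> arm_command(
  rows=[
    [[0, 0, 0.035], [0, 0, 0], 1],
    [[0, 0, 0.07], [0, 0, 0], 1],
    [[0, 0, 0.095], [0, 0, 0], 1],
    [[0, 0, 0.095], [0, 0, 0], 1],
    [[0, 0, 0.095], [0, 0, 0], -1],
    [[0, 0, 0.095], [0, 0, 0], -1],
    [[0, 0, 0.095], [0, 0, 0], -1],
    [[0, 0, 0.095], [0, 0, 0], -1],
    [[0, 0, 0.095], [0, 0, 0], -1],
    [[0, 0, 0.095], [0, 0, 0], -1],
    [[0, 0, 0.095], [0, 0, 0], -1],
    [[0, 0, 0.085], [0, 0, 0], -1],
    [[0, 0, 0.07], [0, 0, 0], -1],
    [[0, 0, 0.06], [0, 0, 0], -1],
    [[0, 0, 0.06], [0, 0, 0], -1],
    [[0, 0, 0.06], [0, 0, 0], -1],
    [[0, 0, 0.06], [0, 0, 0], -1],
    [[0, 0, 0.06], [0, 0, 0], -1],
  ],
  squeeze=40,
)

```text
time_s: 3.27
tcp_pos: [0.4213, -0.1605, 0.0706]
tool_rot: [[-0.913, 0.408, -0.001], [0.408, 0.913, 0.0], [0.001, 0.0, -1.0]]
force: [-0.3, 0.5, -0.8]
width: 0.0557
grip_force: 42.7
```

>>> arm_command(
  rows=[
    [[0, 0, 0.015], [0, 0, 0], -1],
    [[0, 0, 0.03], [0, 0, 0], -1],
    [[0, 0, 0.035], [0, 0, 0], -1],
    [[0, 0, 0.035], [0, 0, 0], -1],
    [[0, 0, 0.035], [0, 0, 0], 1],
    [[0, 0, 0.035], [0, 0, 0], 1],
    [[0, 0, 0.035], [0, 0, 0], 1],
    [[0, 0, 0.035], [0, 0, 0], 1],
    [[0, 0, 0.035], [0, 0, 0], 1],
    [[0, 0, 0], [0, 0, 0], 1],
    [[0, 0, -0.035], [0, 0, 0], 1],
    [[0, 0, -0.06], [0, 0, 0], 1],
    [[-0.04, 0.002, -0.06], [0, 0, 0], 1],
    [[-0.08, 0.004, -0.06], [0, 0, 0], 1],
    [[-0.12, 0.006, -0.06], [0, 0, 0], 1],
    [[-0.145, 0.008, -0.06], [0, 0, 0], 1],
    [[-0.145, 0.008, -0.06], [0, 0, 0], 1],
    [[-0.145, 0.008, -0.06], [0, 0, 0], 1],
  ],
  squeeze=40,
)

```text
time_s: 4.77
tcp_pos: [0.5578, -0.2128, 0.13]
tool_rot: [[-0.913, 0.408, -0.001], [0.408, 0.913, 0.001], [0.002, 0.0, -1.0]]
force: [-0.1, 0.4, 0.2]
width: 0.0852
grip_force: 0.0
```

>>> arm_command(
  rows=[
    [[0, 0, 0.035], [0, 0, 0], 1],
    [[0, 0, 0.07], [0, 0, 0], 1],
    [[0, 0, 0.095], [0, 0, 0], 1],
    [[0, 0, 0.095], [0, 0, 0], 1],
    [[0, 0, 0.095], [0, 0, 0], -1],
    [[0, 0, 0.095], [0, 0, 0], -1],
    [[0, 0, 0.095], [0, 0, 0], -1],
    [[0, 0, 0.095], [0, 0, 0], -1],
    [[0, 0, 0.095], [0, 0, 0], -1],
    [[0, 0, 0.095], [0, 0, 0], -1],
    [[0, 0, 0.095], [0, 0, 0], -1],
    [[0, 0, 0.085], [0, 0, 0], -1],
    [[0, 0, 0.07], [0, 0, 0], -1],
    [[0, 0, 0.06], [0, 0, 0], -1],
    [[0, 0, 0.06], [0, 0, 0], -1],
    [[0, 0, 0.06], [0, 0, 0], -1],
    [[0, 0, 0.06], [0, 0, 0], -1],
    [[0, 0, 0.06], [0, 0, 0], -1],
  ],
  squeeze=40,
)

```text
time_s: 6.27
tcp_pos: [0.5568, -0.2124, 0.0702]
tool_rot: [[-0.913, 0.409, -0.001], [0.409, 0.913, 0.001], [0.002, 0.0, -1.0]]
force: [0.1, -0.2, -0.9]
width: 0.0552
grip_force: 42.8
```

```bash
python3 - <<'E'
from h import *
p,d=cap('side','s1'); s=bot.read_state(); print(s['tcp_pos'],s['force'],s['width'])
W=world('top',cap('top','t1')[1]);Z=W[...,2];v,u=265,315
m=np.zeros(Z.shape,bool); m[v-22:v+22,u-22:u+22]=1
P=W[m&(Z>.06)&(Z<.09)];print(cv2.minEnclosingCircle(P[:,:2].astype(np.float32)),P[:,2].mean())
E
```

```text
[ 0.55680603 -0.21238898  0.07018244] [-0.06054783 -0.07415426 -1.22831625] 0.05562673501999687
((0.4217545986175537, -0.1613260954618454), 0.02886223793029785) 0.07331824262693683
```

View pics/s1.png

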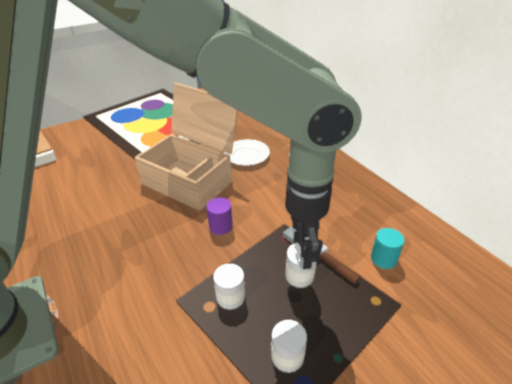

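Pot B (300,268) is in the gripper and reads as light as pot A; pot A stands back at (230,287). Next I'll put B down and weigh C.

>>> arm_command(
  rows=[
    [[0, 0, 0.015], [0, 0, 0], -1],
    [[0, 0, 0.03], [0, 0, 0], -1],
    [[0, 0, 0.035], [0, 0, 0], -1],
    [[0, 0, 0.035], [0, 0, 0], -1],
    [[0, 0, 0.035], [0, 0, 0], 1],
    [[0, 0, 0.035], [0, 0, 0], 1],
    [[0, 0, 0.035], [0, 0, 0], 1],
    [[0, 0, 0.035], [0, 0, 0], 1],
    [[0, 0, 0.035], [0, 0, 0], 1],
    [[0, 0, 0], [0, 0, 0], 1],
    [[0, 0, -0.035], [0, 0, 0], 1],
    [[0, 0, -0.06], [0, 0, 0], 1],
    [[0.014, -0.037, -0.06], [0, 0, 0], 1],
    [[0.028, -0.074, -0.06], [0, 0, 0], 1],
    [[0.042, -0.111, -0.06], [0, 0, 0], 1],
    [[0.055, -0.146, -0.06], [0, 0, 0], 1],
    [[0.055, -0.146, -0.06], [0, 0, 0], 1],
    [[0.055, -0.146, -0.06], [0, 0, 0], 1],
  ],
  squeeze=50,
)

```text
time_s: 7.87
tcp_pos: [0.4463, -0.3246, 0.131]
tool_rot: [[-0.911, 0.412, -0.0], [0.412, 0.911, 0.0], [0.0, 0.0, -1.0]]
force: [0.3, 0.2, -1.0]
width: 0.0858
grip_force: 0.0
```

>>> arm_command(
  rows=[
    [[0, 0, 0.035], [0, 0, 0], 1],
    [[0, 0, 0.07], [0, 0, 0], 1],
    [[0, 0, 0.095], [0, 0, 0], 1],
    [[0, 0, 0.095], [0, 0, 0], 1],
    [[0, 0, 0.095], [0, 0, 0], -1],
    [[0, 0, 0.095], [0, 0, 0], -1],
    [[0, 0, 0.095], [0, 0, 0], -1],
    [[0, 0, 0.095], [0, 0, 0], -1],
    [[0, 0, 0.095], [0, 0, 0], -1],
    [[0, 0, 0.095], [0, 0, 0], -1],
    [[0, 0, 0.095], [0, 0, 0], -1],
    [[0, 0, 0.085], [0, 0, 0], -1],
    [[0, 0, 0.07], [0, 0, 0], -1],
    [[0, 0, 0.06], [0, 0, 0], -1],
    [[0, 0, 0.06], [0, 0, 0], -1],
    [[0, 0, 0.06], [0, 0, 0], -1],
    [[0, 0, 0.06], [0, 0, 0], -1],
    [[0, 0, 0.06], [0, 0, 0], -1],
  ],
  squeeze=50,
)

```text
time_s: 9.37
tcp_pos: [0.4468, -0.3229, 0.0701]
tool_rot: [[-0.913, 0.409, -0.002], [0.409, 0.913, 0.001], [0.002, 0.0, -1.0]]
force: [0.3, -0.4, -6.0]
width: 0.0551
grip_force: 54.6
```

>>> arm_command(
  rows=[
    [[0, 0, -0.03], [0, 0, 0], -1],
    [[0, 0, -0.065], [0, 0, 0], -1],
    [[0, 0, -0.1], [0, 0, 0], -1],
    [[0, 0, -0.135], [0, 0, 0], -1],
    [[0.004, 0.01, -0.16], [0, 0, 0], -1],
    [[0.012, 0.03, -0.17], [0, 0, -0.03], -1],
    [[0.024, 0.063, -0.17], [0, 0, -0.1], -1],
    [[0.037, 0.097, -0.17], [0, 0, -0.17], -1],
    [[0.05, 0.132, -0.17], [0, 0, -0.24], -1],
    [[0.063, 0.167, -0.17], [0, 0, -0.31], -1],
    [[0.076, 0.202, -0.17], [0, 0, -0.38], -1],
    [[0.09, 0.237, -0.17], [0, 0, -0.45], -1],
    [[0.103, 0.272, -0.17], [0, 0, -0.52], -1],
    [[0.116, 0.307, -0.17], [0, 0, -0.59], -1],
    [[0.129, 0.342, -0.17], [0, 0, -0.66], -1],
    [[0.143, 0.377, -0.17], [0, 0, -0.73], -1],
    [[0.156, 0.412, -0.17], [0, 0, -0.8], -1],
    [[0.169, 0.447, -0.17], [0, 0, -0.867], -1],
    [[0.178, 0.47, -0.17], [0, 0, -0.867], -1],
    [[0.182, 0.48, -0.17], [0, 0, -0.867], -1],
  ],
  squeeze=50,
)

```text
time_s: 11.03
tcp_pos: [0.477, 0.1925, 0.2399]
tool_rot: [[-0.901, -0.434, -0.002], [-0.434, 0.901, 0.001], [0.001, 0.002, -1.0]]
force: [-0.3, 0.5, -5.7]
width: 0.0547
grip_force: 56.5
```

>>> arm_command(
  rows=[
    [[-0.012, 0.021, 0], [0, 0, 0], -1],
    [[-0.024, 0.042, 0], [0, 0, 0], -1],
    [[-0.035, 0.062, 0], [0, 0, 0], -1],
    [[-0.035, 0.062, 0], [0, 0, 0], -1],
    [[-0.035, 0.062, 0], [0, 0, 0], -1],
    [[-0.035, 0.062, 0], [0, 0, 0], -1],
  ],
  squeeze=50,
)

```text
time_s: 11.53
tcp_pos: [0.4819, 0.2592, 0.2402]
tool_rot: [[-0.902, -0.431, -0.002], [-0.431, 0.902, -0.002], [0.002, -0.001, -1.0]]
force: [0.3, 0.2, -5.9]
width: 0.0548
grip_force: 56.9
```

```bash
python3 - <<'E'
from h import *
p,d=cap('side','s2'); s=bot.read_state(); print(s['tcp_pos'],s['tool_rot'],s['force'],s['width'])
E
```

```text
[0.4820187  0.25895777 0.24047225] [[-9.02410717e-01 -4.30875303e-01 -1.17054625e-03]
 [-4.30873862e-01  9.02411229e-01 -1.29959385e-03]
 [ 1.61627698e-03 -6.68409630e-04 -9.99998470e-01]] [-0.34784115 -0.32444348 -5.9490859 ] 0.05553852107943008
```

View pics/s2.png

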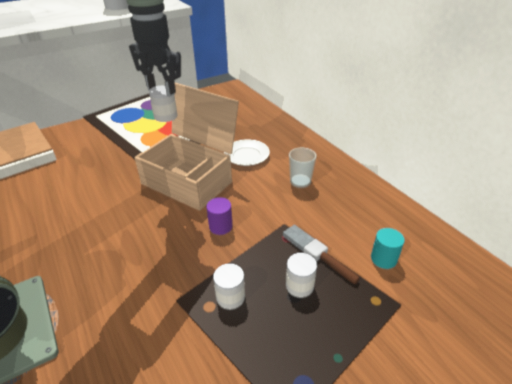

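The pot hangs upright over the bay at (163,103), and the two empty pots stand at (230,287) and (301,275).

>>> arm_command(
  rows=[
    [[0, 0.005, 0.02], [0, 0, 0], -1],
    [[0, 0.005, 0.045], [0, 0, 0], -1],
    [[0, 0.005, 0.07], [0, 0, 0], -1],
    [[0, 0.005, 0.095], [0, 0, 0], -1],
    [[0, 0.005, 0.115], [0, 0, 0], -1],
    [[0, 0.005, 0.135], [0, 0, 0], -1],
    [[0, 0.005, 0.15], [0, 0, 0], -1],
    [[0, 0.005, 0.165], [0, 0, 0], -1],
    [[0, 0.005, 0.177], [0, 0, 0], -1],
    [[0, 0.005, 0.186], [0, 0, 0], -1],
    [[0, 0.005, 0.192], [0, 0, 0], -1],
    [[0, 0.005, 0.196], [0, 0, 0], -1],
    [[0, 0.005, 0.199], [0, 0, 0], -1],
    [[0, 0.005, 0.201], [0, 0, 0], -1],
    [[0, 0.005, 0.202], [0, 0, 0], -1],
    [[0, 0.005, 0.202], [0, 0, 0], -1],
  ],
  squeeze=50,
)

```text
time_s: 12.92
tcp_pos: [0.4807, 0.2646, 0.0414]
tool_rot: [[-0.902, -0.432, 0.002], [-0.432, 0.902, 0.001], [-0.002, -0.0, -1.0]]
force: [-3.6, -3.0, 6.8]
width: 0.0551
grip_force: 58.3
```

```bash
python3 - <<'E'
from h import *
p,d=cap('side','s3');t,_=cap('top','t3'); s=bot.read_state(); print(s['tcp_pos'],s['force'],s['moment'])
cv2.imwrite('pics/c3.png',cv2.resize(cv2.hconcat([t[125:305,60:260],p[40:220,90:290]])[:,:,::-1],(800,360),interpolation=cv2.INTER_CUBIC))
E
```

```text
[0.4806289  0.26460925 0.0414179 ] [-2.79404069 -1.6931921   6.51546014] [-0.54686367  0.51311892 -0.01272282]
```

View pics/c3.png

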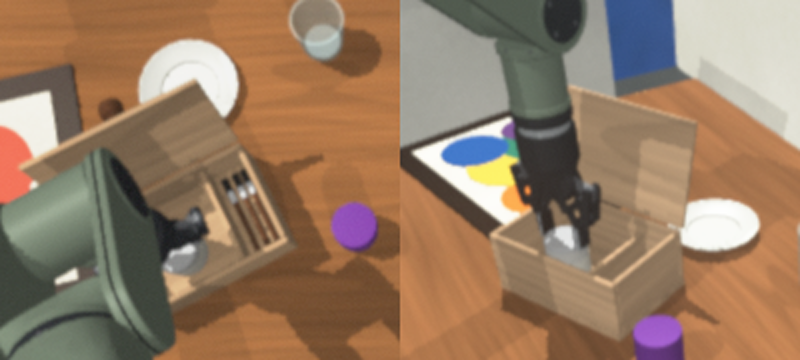

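The pot is in the bay, upright and in contact with the floor, and well clear of the walls and lid. I'll ease the pressure off and then release it.

>>> arm_command(
  rows=[
    [[0, 0, -0.001], [0, 0, 0], -1],
    [[0, 0, -0.0015], [0, 0, 0], -1],
    [[0, 0, -0.0015], [0, 0, 0], -1],
    [[0, 0, -0.0015], [0, 0, 0], 0.4],
    [[0, 0, -0.0015], [0, 0, 0], 0.7],
    [[0, 0, -0.0015], [0, 0, 0], 0.7],
    [[0, 0, -0.0015], [0, 0, 0], 0.7],
    [[0, 0, -0.0015], [0, 0, 0], 0.7],
  ],
  squeeze=20,
)

```text
time_s: 13.68
tcp_pos: [0.4803, 0.2647, 0.0406]
tool_rot: [[-0.902, -0.432, 0.0], [-0.432, 0.902, 0.0], [-0.0, 0.0, -1.0]]
force: [-0.2, -0.3, -0.1]
width: 0.0727
grip_force: 0.0
```

>>> arm_command(
  rows=[
    [[0, 0, -0.01], [0, 0, 0], 0.7],
    [[0, 0, -0.03], [0, 0, 0], 0.7],
    [[0, 0, -0.06], [0, 0, 0], 0.7],
    [[0, 0, -0.1], [0, 0, 0], 0.7],
    [[0, 0, -0.14], [0, 0, 0], -1],
    [[0, 0, -0.18], [0, 0, 0], -1],
    [[0, 0, -0.22], [0, 0, 0], -1],
    [[0, 0, -0.25], [0, 0, 0], -1],
    [[0, 0, -0.27], [0, 0, 0], -1],
    [[0, 0, -0.27], [0, 0, 0], -1],
    [[0, 0, -0.27], [0, 0, 0], -1],
  ],
)

```text
time_s: 14.6
tcp_pos: [0.4803, 0.2647, 0.3122]
tool_rot: [[-0.902, -0.432, 0.003], [-0.432, 0.902, 0.002], [-0.003, 0.0, -1.0]]
force: [0.1, 0.6, -0.4]
width: -0.0003
grip_force: 0.0
```

```bash
python3 - <<'E'
from h import *
p,d=cap('side','s4');W=world('side',d)
s=bot.read_state(); print(s['tcp_pos'],s['width'])
o=np.array([.5025,.242]);a=np.deg2rad(25.6);ex=np.array([np.cos(a),np.sin(a)]);ey=np.array([-ex[1],ex[0]])
L=np.stack([(W[...,:2]-o)@ex,(W[...,:2]-o)@ey,W[...,2]],-1)
m=(abs(L[...,0])<.06)&(L[...,1]>-.035)&(L[...,1]<.09)&(L[...,2]>.066)&(L[...,2]<.088)
P=L[m];print(len(P),P.min(0),P.max(0),P.mean(0),cv2.minEnclosingCircle(P[:,:2].astype(np.float32)))
Pm=P[P[:,2]>.07];A=np.c_[Pm[:,:2],np.ones(len(Pm))];print('plane',np.linalg.lstsq(A,Pm[:,2],rcond=None)[0])
m=(L[...,2]>.11)&(L[...,2]<.25)&(L[...,0]>.06)&(L[...,0]<.16)&(abs(L[...,1])<.12);P=L[m];print('lid',P.min(0),P.max(0),np.polyfit(P[:,2],P[:,0],1))
cv2.imwrite('pics/c4.png',cv2.resize(p[60:220,90:290][:,:,::-1],(750,600),interpolation=cv2.INTER_CUBIC))
E
```

```text
[0.47975157 0.26440124 0.3104769 ] 0.00027804193641833467
269 [-0.04047592 -0.00044701  0.06601064] [0.01857025 0.05811446 0.07986595] [-0.01522908  0.02395955  0.0756095 ] ((-0.011256813071668148, 0.028487659990787506), 0.03038068488240242)
plane [0.03275947 0.03971984 0.0761151 ]
lid [ 0.07644192 -0.10896914  0.11003014] [0.12386641 0.10902261 0.22994124] [0.30186559 0.04589563]
```

View pics/c4.png

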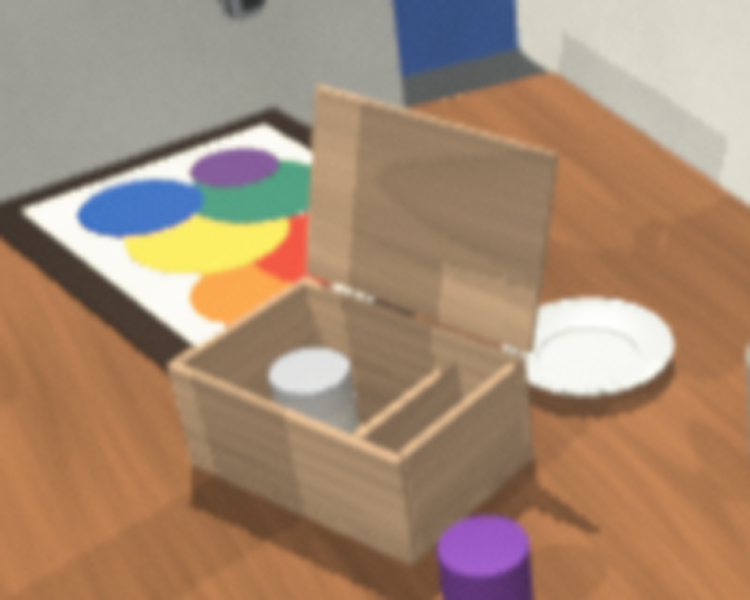

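The pot stands upright at chest-local (-0.011, 0.029) with its top at 0.078, which is right. Now I'll go behind the lid, clear of the knob.

>>> arm_command(
  rows=[
    [[-0.035, -0.014, 0], [0, 0, 0], -1],
    [[-0.07, -0.028, 0], [0, 0, 0], -1],
    [[-0.105, -0.042, 0], [0, 0, 0], -1],
    [[-0.14, -0.056, 0], [0, 0, 0], -1],
    [[-0.175, -0.07, 0], [0, 0, 0], -1],
    [[-0.201, -0.08, 0], [0, 0, 0], -1],
    [[-0.201, -0.08, 0], [0, 0, 0], -1],
    [[-0.201, -0.08, 0.03], [0, 0, 0], -1],
    [[-0.201, -0.08, 0.06], [0, 0, 0], -1],
    [[-0.201, -0.08, 0.09], [0, 0, 0], -1],
    [[-0.201, -0.08, 0.116], [0, 0, 0], -1],
    [[-0.201, -0.08, 0.116], [0, 0, 0], -1],
    [[-0.201, -0.08, 0.116], [0, 0, 0], -1],
  ],
)

```text
time_s: 15.73
tcp_pos: [0.6942, 0.2787, 0.1921]
tool_rot: [[-0.902, -0.432, -0.006], [-0.432, 0.902, -0.002], [0.006, 0.001, -1.0]]
force: [0.4, -0.7, 0.3]
width: -0.0001
grip_force: 0.0
```

>>> arm_command(
  rows=[
    [[0.02, 0, 0], [0, 0, 0], -1],
    [[0.035, 0, 0], [0, 0, 0], -1],
    [[0.045, 0, 0], [0, 0, 0], -1],
    [[0.055, 0, 0], [0, 0, 0], -1],
    [[0.065, 0, 0], [0, 0, 0], -1],
    [[0.075, 0, 0], [0, 0, 0], -1],
    [[0.085, 0, -0.003], [0, 0, 0], -1],
    [[0.095, 0, -0.006], [0, 0, 0], -1],
    [[0.105, 0, -0.01], [0, 0, 0], -1],
    [[0.115, 0, -0.014], [0, 0, 0], -1],
    [[0.125, 0, -0.018], [0, 0, 0], -1],
    [[0.135, 0, -0.018], [0, 0, 0], -1],
  ],
)

```text
time_s: 16.73
tcp_pos: [0.5735, 0.2205, 0.214]
tool_rot: [[-0.902, -0.432, 0.001], [-0.432, 0.902, 0.0], [-0.001, -0.0, -1.0]]
force: [-0.3, 0.7, 0.6]
width: -0.0001
grip_force: 0.0
```

```bash
cat >> h.py <<'E'
def lid(f):
    d=cap('side',f)[1];W=world('side',d)
    o=np.array([.5025,.242]);a=np.deg2rad(25.6);ex=np.array([np.cos(a),np.sin(a)]);ey=np.array([-ex[1],ex[0]])
    L=np.stack([(W[...,:2]-o)@ex,(W[...,:2]-o)@ey,W[...,2]],-1)
    for y0,y1 in((.05,.1),(-.1,-.085)):
        m=(L[...,2]>.1)&(L[...,2]<.25)&(abs(L[...,0])<.16)&(L[...,1]>y0)&(L[...,1]<y1);P=L[m]
        if len(P): print(len(P),P.min(0).round(3),P.max(0).round(3),'theta',np.median(np.arctan2(P[:,2]-.09,.0725-P[:,0])[P[:,2]>.13]))
    s=bot.read_state();print(s['tcp_pos'],s['force'])
E
python3 -c "
from h import *
lid('s5')"
```

```text
560 [0.056 0.05  0.1  ] [0.075 0.1   0.236] theta 1.4866579128937287
212 [ 0.058 -0.1    0.101] [ 0.074 -0.085  0.236] theta 1.4835592256421581
[0.57155133 0.21964919 0.21376425] [-2.74818881 -0.24841462 -0.50549933]
```

>>> arm_command(
  rows=[
    [[0.013, 0, 0.004], [0, 0, 0], -1],
    [[0.026, 0, 0.011], [0, 0, 0], -1],
    [[0.04, 0, 0.019], [0, 0, 0], -1],
    [[0.053, 0, 0.029], [0, 0, 0], -1],
    [[0.064, 0, 0.041], [0, 0, 0], -1],
    [[0.075, 0, 0.053], [0, 0, 0], -1],
    [[0.082, 0, 0.063], [0, 0, 0], -1],
    [[0.086, 0, 0.073], [0, 0, 0], -1],
    [[0.089, 0, 0.083], [0, 0, 0], -1],
    [[0.092, 0, 0.093], [0, 0, 0], -1],
    [[0.094, 0, 0.103], [0, 0, 0], -1],
    [[0.095, 0, 0.11], [0, 0, 0], -1],
    [[0.095, 0, 0.114], [0, 0, 0], -1],
    [[0.095, 0, 0.116], [0, 0, 0], -1],
    [[0.095, 0, 0.117], [0, 0, 0], -1],
    [[0.095, 0, 0.117], [0, 0, 0], -1],
  ],
)

```text
time_s: 18.12
tcp_pos: [0.4888, 0.18, 0.0957]
tool_rot: [[-0.902, -0.432, 0.0], [-0.432, 0.902, 0.0], [-0.001, -0.0, -1.0]]
force: [0.6, 0.7, 0.5]
width: -0.0002
grip_force: 0.0
```

```bash
python3 -c "
from h import *
lid('s6')"
```

```text
379 [-0.053 -0.1    0.1  ] [ 0.074 -0.085  0.25 ] theta 0.9902317499159704
[0.4889014  0.18006732 0.09586784] [0.34324977 0.04298762 0.26579984]
```

>>> arm_command(
  rows=[
    [[0, 0, 0.002], [0, 0, 0], -1],
    [[0, 0, 0.004], [0, 0, 0], -1],
    [[0, 0, 0.005], [0, 0, 0], -1],
    [[0, 0, 0.005], [0, 0, 0], -1],
  ],
)

```text
time_s: 18.5
tcp_pos: [0.4883, 0.1799, 0.0903]
tool_rot: [[-0.902, -0.432, -0.0], [-0.432, 0.902, -0.0], [0.0, 0.0, -1.0]]
force: [0.7, 0.0, -0.1]
width: -0.0001
grip_force: 0.0
```

```bash
python3 - <<'E'
from h import *
lid('s7'); p=cv2.imread('pics/s7.png')
cv2.imwrite('pics/c7.png',cv2.resize(p[60:220,90:290],(750,600),interpolation=cv2.INTER_CUBIC))
E
```

```text
395 [-0.059 -0.1    0.101] [ 0.074 -0.085  0.25 ] theta 0.9614056816390536
[0.48840781 0.1799023  0.09040239] [ 0.0315685  -0.19017447 -0.12765421]
```

View pics/c7.png

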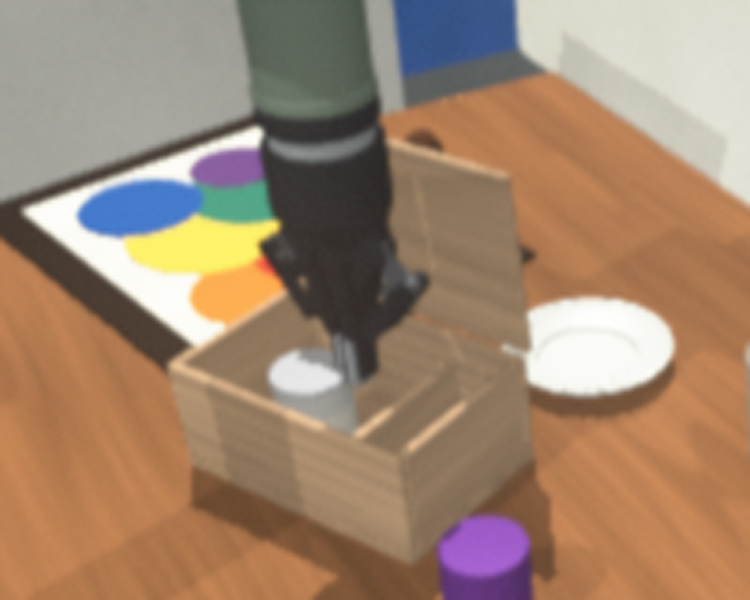

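The fingers slipped over the lid's edge: the lid is still nearly upright and the fingertips are beside the pot without touching it. I'll raise and redo it with more depth behind the lid.

>>> arm_command(
  rows=[
    [[0.005, 0, -0.035], [0, 0, 0], -1],
    [[0.005, 0, -0.075], [0, 0, 0], -1],
    [[0.005, 0, -0.115], [0, 0, 0], -1],
    [[0.005, 0, -0.155], [0, 0, 0], -1],
    [[0.005, 0, -0.195], [0, 0, 0], -1],
    [[0.005, 0, -0.22], [0, 0, 0], -1],
    [[0.005, 0, -0.22], [0, 0, 0], -1],
  ],
)

```text
time_s: 19.13
tcp_pos: [0.4865, 0.1786, 0.3172]
tool_rot: [[-0.902, -0.432, 0.012], [-0.432, 0.902, 0.004], [-0.013, -0.001, -1.0]]
force: [0.4, -0.6, 0.3]
width: 0.0001
grip_force: 0.0
```

```bash
python3 -c "
from h import *
lid('s8')"
```

```text
561 [0.057 0.05  0.1  ] [0.074 0.1   0.236] theta 1.488365324565683
203 [ 0.058 -0.1    0.1  ] [ 0.073 -0.085  0.236] theta 1.483134285609167
[0.48531324 0.1782174  0.3138281 ] [-0.12018817 -0.50568838 -1.7155535 ]
```

The lid stayed at 1.49 rad, so the fingertips popped past it. I'll grip the knob instead, with pads along the hinge axis so that it can pivot in them. First I'll locate the knob.

```bash
cat >> h.py <<'E'
def local(n,f):
    p,d=cap(n,f);W=world(n,d)
    o=np.array([.5025,.242]);a=np.deg2rad(25.6);ex=np.array([np.cos(a),np.sin(a)]);ey=np.array([-ex[1],ex[0]])
    return p,np.stack([(W[...,:2]-o)@ex,(W[...,:2]-o)@ey,W[...,2]],-1)
E
python3 - <<'E'
from h import *
for n in('top','side'):
    p,L=local(n,n+'9')
    m=(L[...,2]>.15)&(L[...,2]<.26)&(L[...,0]>.066)&(L[...,0]<.17)&(abs(L[...,1])<.05)
    for name,mm in(('all',m),('dark',m&(p.max(2)<90))):
        P=L[mm]; print(n,name,len(P)); 
        if len(P): print(P.min(0).round(3),P.max(0).round(3),np.median(P,0).round(3))
cv2.imwrite('pics/c9.png',cv2.resize(cv2.hconcat([cv2.imread('pics/top9.png')[125:305,60:260],cv2.imread('pics/side9.png')[40:220,90:290]]),(800,360),interpolation=cv2.INTER_CUBIC))
E
```

```text
top all 6
[ 0.066 -0.049  0.15 ] [ 0.067 -0.033  0.158] [ 0.067 -0.042  0.153]
top dark 1
[ 0.067 -0.033  0.151] [ 0.067 -0.033  0.151] [ 0.067 -0.033  0.151]
side all 199
[ 0.066 -0.049  0.15 ] [0.111 0.049 0.235] [ 0.067 -0.001  0.165]
side dark 1
[ 0.105 -0.009  0.215] [ 0.105 -0.009  0.215] [ 0.105 -0.009  0.215]
```

View pics/c9.png

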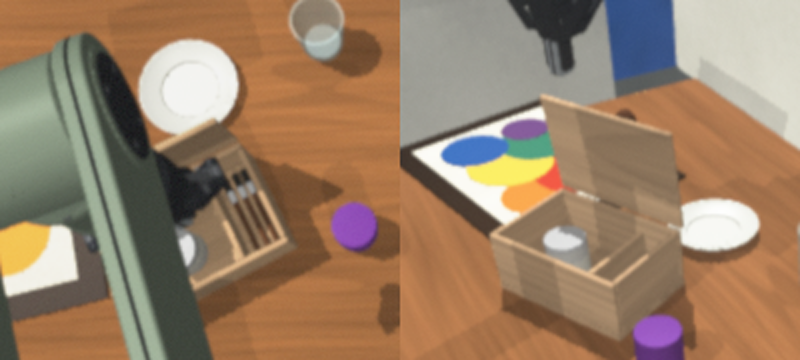

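```bash
python3 - <<'E'
from h import *
o=np.array([.5025,.242]);a=np.deg2rad(25.6);ex=np.array([np.cos(a),np.sin(a)]);ey=np.array([-ex[1],ex[0]])
for n,f,th in(('top','top0',1.9),('side','side9',1.486)):
    p=cv2.imread('pics/'+f+'.png');W=world(n,np.load('pics/'+f+'.npy'))
    x=(W[...,:2]-o)@ex-.0725;y=(W[...,:2]-o)@ey;z=W[...,2]-.09
    r=-np.cos(th)*x+np.sin(th)*z; q=np.sin(th)*x+np.cos(th)*z
    m=(q>.012)&(q<.08)&(r>.08)&(r<.16)&(abs(y)<.04)
    for i in zip(*np.where(m)): print(f,i,p[i],np.round([r[i],y[i],q[i]],3))
E
```

```text
top0 (np.int64(174), np.int64(115)) [ 49  76 115] [ 0.126 -0.006  0.046]
top0 (np.int64(174), np.int64(116)) [ 50  75 112] [ 0.125 -0.008  0.046]
top0 (np.int64(175), np.int64(112)) [ 49  80 120] [0.129 0.    0.045]
top0 (np.int64(175), np.int64(113)) [ 50  73 111] [ 0.13  -0.002  0.043]
top0 (np.int64(175), np.int64(114)) [45 65 99] [ 0.13  -0.004  0.042]
top0 (np.int64(175), np.int64(115)) [44 62 93] [ 0.128 -0.006  0.042]
top0 (np.int64(175), np.int64(116)) [42 61 89] [ 0.126 -0.007  0.042]
top0 (np.int64(175), np.int64(117)) [38 54 82] [ 0.126 -0.01   0.041]
top0 (np.int64(175), np.int64(118)) [38 55 85] [ 0.124 -0.011  0.042]
top0 (np.int64(175), np.int64(119)) [ 42  68 102] [ 0.12  -0.012  0.044]
top0 (np.int64(176), np.int64(111)) [ 51  73 112] [0.128 0.004 0.044]
top0 (np.int64(176), np.int64(112)) [ 50  73 107] [0.129 0.001 0.042]
top0 (np.int64(176), np.int64(113)) [43 65 98] [ 0.129 -0.001  0.041]
top0 (np.int64(176), np.int64(114)) [44 62 93] [ 0.128 -0.003  0.041]
top0 (np.int64(176), np.int64(115)) [40 58 86] [ 0.128 -0.005  0.039]
top0 (np.int64(176), np.int64(116)) [3
[... 9116 characters left out ...]
np.int64(202)) [ 66  87 115] [ 0.125 -0.006  0.035]
side9 (np.int64(98), np.int64(204)) [54 71 97] [ 0.122 -0.008  0.041]
side9 (np.int64(98), np.int64(205)) [48 63 88] [ 0.121 -0.009  0.043]
side9 (np.int64(98), np.int64(206)) [48 66 94] [ 0.122 -0.012  0.044]
side9 (np.int64(98), np.int64(207)) [ 60  88 127] [ 0.12  -0.013  0.047]
side9 (np.int64(99), np.int64(204)) [ 83 107 134] [ 0.123 -0.012  0.036]
side9 (np.int64(99), np.int64(205)) [ 73  94 119] [ 0.121 -0.012  0.039]
side9 (np.int64(99), np.int64(206)) [ 61  82 106] [ 0.117 -0.01   0.046]
side9 (np.int64(99), np.int64(207)) [ 58  82 116] [ 0.118 -0.014  0.046]
side9 (np.int64(100), np.int64(207)) [ 86 114 146] [ 0.115 -0.013  0.046]
```

>>> arm_command(
  rows=[
    [[-0.035, 0.012, 0], [0, 0, 0], 0.4],
    [[-0.07, 0.025, 0], [0, 0, 0], 0.4],
    [[-0.105, 0.037, 0], [0, 0, 0], 0.4],
    [[-0.135, 0.047, 0], [0, 0, 0], 0.4],
    [[-0.144, 0.05, 0], [0, 0, 0], 0.4],
    [[-0.144, 0.05, 0], [0, 0, 0], 0.4],
    [[-0.144, 0.05, 0], [0, 0, 0], 0.4],
    [[-0.144, 0.05, 0], [0, 0, 0], 0.4],
  ],
)

```text
time_s: 19.95
tcp_pos: [0.5914, 0.2842, 0.3095]
tool_rot: [[-0.902, -0.431, -0.002], [-0.431, 0.902, -0.001], [0.003, -0.0, -1.0]]
force: [-0.4, 0.3, -0.2]
width: 0.06
grip_force: 0.0
```

>>> arm_command(
  rows=[
    [[-0.001, -0.001, 0.03], [0, 0, 0], 0.4],
    [[-0.001, -0.001, 0.06], [0, 0, 0], 0.4],
    [[-0.001, -0.001, 0.09], [0, 0, 0], 0.4],
    [[-0.001, -0.001, 0.11], [0, 0, 0], 0.4],
    [[-0.001, -0.001, 0.117], [0, 0, 0], 0.4],
    [[-0.001, -0.001, 0.117], [0, 0, 0], 0.4],
    [[-0.001, -0.001, 0.117], [0, 0, 0], -1],
    [[-0.001, -0.001, 0.117], [0, 0, 0], -1],
    [[-0.001, -0.001, 0.117], [0, 0, 0], -1],
    [[-0.001, -0.001, 0.117], [0, 0, 0], -1],
    [[-0.001, -0.001, 0.117], [0, 0, 0], -1],
    [[-0.001, -0.001, 0.117], [0, 0, 0], -1],
  ],
  squeeze=30,
)

```text
time_s: 20.95
tcp_pos: [0.5944, 0.2863, 0.1961]
tool_rot: [[-0.902, -0.432, 0.004], [-0.432, 0.902, 0.004], [-0.005, 0.002, -1.0]]
force: [-0.8, 3.4, 4.7]
width: 0.0002
grip_force: 2.6
```

```bash
python3 - <<'E'
from h import *
lid('s10')
for n in ('side','top'):
    p,L=local(n,n+'10')
    m=(L[...,2]>.15)&(L[...,2]<.34)&(L[...,0]>.0)&(L[...,0]<.2)&(abs(L[...,1])<.06)
    Y=L[m]
    for z0 in np.arange(.15,.30,.01):
        Q=Y[(Y[:,2]>=z0)&(Y[:,2]<z0+.01)]
        if len(Q): print(n,round(z0,2),len(Q),Q.min(0).round(3)[:2],Q.max(0).round(3)[:2])
E
```

```text
563 [0.06 0.05 0.1 ] [0.075 0.1   0.236] theta 1.5011761116109086
208 [ 0.061 -0.1    0.101] [ 0.073 -0.085  0.236] theta 1.4999797435559428
[0.59439004 0.2862554  0.19605458] [-1.41373129  2.30300527  5.63665912]
side 0.15 103 [ 0.065 -0.059] [0.071 0.06 ]
side 0.16 109 [ 0.065 -0.06 ] [0.07  0.057]
side 0.17 105 [ 0.064 -0.059] [0.069 0.059]
side 0.18 101 [ 0.063 -0.058] [0.068 0.059]
side 0.19 120 [ 0.061 -0.059] [0.068 0.06 ]
side 0.2 112 [ 0.062 -0.059] [0.067 0.06 ]
side 0.21 139 [ 0.06  -0.058] [0.114 0.059]
side 0.22 138 [ 0.06 -0.06] [0.11  0.059]
side 0.23 153 [ 0.06  -0.059] [0.108 0.057]
side 0.24 44 [ 0.088 -0.017] [0.109 0.01 ]
side 0.25 39 [ 0.089 -0.017] [0.107 0.013]
side 0.26 45 [ 0.087 -0.031] [0.11  0.029]
side 0.27 110 [ 0.086 -0.039] [0.112 0.038]
side 0.28 100 [ 0.083 -0.048] [0.116 0.045]
side 0.29 135 [ 0.081 -0.056] [0.116 0.052]
top 0.15 46 [ 0.066 -0.057] [0.068 0.042]
top 0.16 47 [ 0.066 -0.059] [0.068 0.043]
top 0.17 41 [ 0.065 -0.059] [0.067 0.037]
top 0.18 41 [ 0.064 -0.057] [0.066 0.033]
top 0.19 48 [ 0.063 -0.059] [0.065 0.034]
top 0.2 80 [ 0.062 -0.059] [0.108 0.031]
top 0.21 79 [ 0.062 -0.06 ] [0.108 0.028]
top 0.22 58 [ 0.061 -0.059] [0.095 0.024]
top 0.23 160 [ 0.061 -0.059] [0.102 0.022]
top 0.24 21 [ 0.089 -0.015] [0.099 0.011]
top 0.25 16 [ 0.089 -0.015] [0.096 0.005]
top 0.26 33 [ 0.087 -0.032] [0.099 0.011]
top 0.27 69 [ 0.087 -0.037] [0.109 0.006]
top 0.28 37 [ 0.083 -0.046] [0.102 0.004]
top 0.29 37 [ 0.083 -0.052] [0.1   0.003]
```

```bash
python3 - <<'E'
import cv2
a=cv2.imread('pics/side10.png')[60:160,140:273];b=cv2.imread('pics/top10.png')[130:230,80:213]
f=lambda i:cv2.resize(i,(399,300),interpolation=cv2.INTER_CUBIC)
c=cv2.imread('pics/s5.png')[60:160,140:273];d=cv2.imread('pics/side9.png')[60:160,140:273]
cv2.imwrite('pics/c10.png',cv2.vconcat([cv2.hconcat([f(a),f(b)]),cv2.hconcat([f(c),f(d)])]))
E
```

```text
(no output)
```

View pics/c10.png

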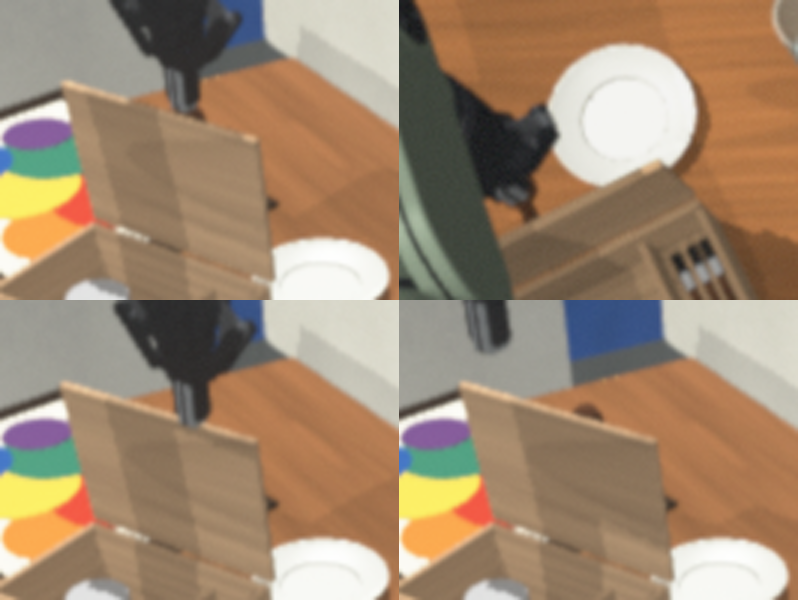

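```bash
python3 - <<'E'
from h import *
c=imaging.get_calibration('side')
def pr(X):
    q=np.array(c['R'])@X+c['t'];return (c['fx']*q[0]/q[2]+c['cx'],c['fy']*q[1]/q[2]+c['cy'],q[2])
for t,nm in (([.5716,.2196,.2138],'s5'),([.4853,.1782,.3138],'side9'),([.5944,.2863,.1961],'side10')):
    for dz in(0,.01,.02,.03): print(nm,dz,np.round(pr(np.array(t)+[0,0,dz]),3))
W=world('side',np.load('pics/s5.npy'));print([W[v,204].round(3).tolist() for v in range(92,108,2)])
W=world('side',np.load('pics/side9.npy'));print([W[v,302].round(3).tolist() for v in range(40,82,3)], )
p=cv2.imread('pics/side9.png');g=(p.max(2)<80);g[100:]=0;g[:,:250]=0
ys,xs=np.where(cv2.imread('pics/side9.png').max(2)<70);k=(ys<110)&(xs>130)&(xs<260);print('lowest dark',ys[k].max(),xs[k][ys[k].argmax()])
E
```

```text
s5 0 [204.624 110.091   0.95 ]
s5 0.01 [204.238 106.437   0.943]
s5 0.02 [203.846 102.735   0.937]
s5 0.03 [203.449  98.981   0.93 ]
side9 0 [172.613  85.946   0.824]
side9 0.01 [171.919  81.545   0.818]
side9 0.02 [171.213  77.074   0.811]
side9 0.03 [170.496  72.533   0.805]
side10 0 [202.07  104.077   1.014]
side10 0.01 [201.692 100.62    1.008]
side10 0.02 [201.31   97.118   1.001]
side10 0.03 [200.922  93.572   0.995]
[[0.571, 0.21, 0.266], [0.571, 0.212, 0.26], [0.569, 0.207, 0.257], [0.569, 0.21, 0.251], [0.569, 0.21, 0.246], [0.569, 0.212, 0.24], [0.575, 0.228, 0.226], [0.575, 0.229, 0.22]]
[[1.727, 1.31, -0.11], [1.721, 1.3, -0.124], [1.721, 1.298, -0.141], [1.718, 1.292, -0.158], [1.73, 1.305, -0.182], [1.721, 1.292, -0.195], [1.727, 1.298, -0.217], [1.723, 1.29, -0.233], [1.726, 1.292, -0.253], [1.731, 1.295, -0.275], [1.725, 1.287, -0.291], [1.728, 1.288, -0.312], [1.721, 1.277, -0.327], [1.729, 1.286, -0.352]]
lowest dark 74 171
```

The pictures show the shut fingertips ending about 21 mm above the reported TCP. That explains both misses: the fingers only skimmed the lid's edge and sat on top of the knob. I'll open, go 20 mm lower and grip again.

>>> arm_command(
  rows=[
    [[0, 0, -0.03], [0, 0, 0], -1],
    [[0, 0, -0.05], [0, 0, 0], 0.4],
    [[0, 0, -0.05], [0, 0, 0], 0.4],
    [[0, 0, -0.05], [0, 0, 0], 0.4],
    [[0, 0, -0.05], [0, 0, 0], 0.4],
    [[-0.0015, 0, -0.02], [0, 0, 0], 0.4],
    [[-0.0015, 0, 0.005], [0, 0, 0], 0.4],
    [[-0.0015, 0, 0.015], [0, 0, 0], 0.4],
    [[-0.0015, 0, 0.0185], [0, 0, 0], 0.4],
    [[-0.0015, 0, 0.0185], [0, 0, 0], 0.4],
    [[-0.0015, 0, 0.0185], [0, 0, 0], -1],
    [[-0.0015, 0, 0.0185], [0, 0, 0], -1],
    [[-0.0015, 0, 0.0185], [0, 0, 0], -1],
    [[-0.0015, 0, 0.0185], [0, 0, 0], -1],
    [[-0.0015, 0, 0.0185], [0, 0, 0], -1],
    [[-0.0015, 0, 0.0185], [0, 0, 0], -1],
  ],
  squeeze=30,
)

```text
time_s: 22.43
tcp_pos: [0.5949, 0.2882, 0.1772]
tool_rot: [[-0.902, -0.432, 0.002], [-0.432, 0.902, 0.006], [-0.004, 0.005, -1.0]]
force: [-3.0, 6.2, 2.3]
width: 0.0263
grip_force: 29.6
```

The grip now measures 26 mm, which is the knob's diameter. I'll swing the lid down along the arc.

>>> arm_command(
  rows=[
    [[0.012, 0, -0.002], [0, 0, 0], -1],
    [[0.0242, 0, -0.0033], [0, 0, 0], -1],
    [[0.0365, 0, -0.003], [0, 0, 0], -1],
    [[0.0487, 0, -0.0018], [0, 0, 0], -1],
    [[0.0606, 0, 0.001], [0, 0, 0], -1],
    [[0.0723, 0, 0.0047], [0, 0, 0], -1],
    [[0.0835, 0, 0.0098], [0, 0, 0], -1],
    [[0.0942, 0, 0.0156], [0, 0, 0], -1],
    [[0.1042, 0, 0.0228], [0, 0, 0], -1],
    [[0.1135, 0, 0.0307], [0, 0, 0], -1],
    [[0.1218, 0, 0.0397], [0, 0, 0], -1],
    [[0.1294, 0, 0.0494], [0, 0, 0], -1],
    [[0.1345, 0, 0.0572], [0, 0, 0], -1],
    [[0.1388, 0, 0.0652], [0, 0, 0], -1],
    [[0.1425, 0, 0.0735], [0, 0, 0], -1],
    [[0.1456, 0, 0.0823], [0, 0, 0], -1],
    [[0.1456, 0, 0.0843], [0, 0, 0], -1],
    [[0.1456, 0, 0.0843], [0, 0, 0], -1],
  ],
  squeeze=30,
)

```text
time_s: 23.93
tcp_pos: [0.4621, 0.2248, 0.0956]
tool_rot: [[-0.903, -0.43, -0.001], [-0.43, 0.903, 0.005], [-0.002, 0.005, -1.0]]
force: [-14.4, 3.5, 26.2]
width: 0.0262
grip_force: 35.6
```

```bash
cat >> h.py <<'E'
def shut(f):
    p,L=local('side',f+'s')
    m=(abs(L[...,0])<.07)&(abs(L[...,1])>.055)&(abs(L[...,1])<.105)&(L[...,2]>.05)&(L[...,2]<.25)
    P=L[m]
    for x in np.arange(-.07,.07,.02):
        Q=P[(P[:,0]>x)&(P[:,0]<x+.02)]; print(round(x,2),len(Q),np.percentile(Q[:,2],[5,50,95]).round(3) if len(Q) else '')
    s=bot.read_state();print(s['tcp_pos'],s['force'],s['width'])
E
python3 -c "
from h import *
shut('s11')"
```

```text
-0.07 258 [0.095 0.098 0.219]
-0.05 226 [0.096 0.098 0.221]
-0.03 154 [0.096 0.098 0.099]
-0.01 114 [0.088 0.098 0.099]
0.01 96 [0.087 0.098 0.099]
0.03 85 [0.096 0.098 0.099]
0.05 81 [0.096 0.098 0.099]
0.07 0 
[0.46209826 0.22475163 0.0955743 ] [-13.95715097   4.13287675  26.62017421] 0.026501178453075102
```

The lid lies level at 0.098 m, so it is shut. Now I'll release the knob and back off.

>>> arm_command(
  rows=[
    [[0, 0, -0.002], [0, 0, 0], -1],
    [[0, 0, -0.002], [0, 0, 0], 0.4],
    [[0, 0, -0.002], [0, 0, 0], 0.4],
    [[0, 0, -0.002], [0, 0, 0], 0.4],
    [[0, 0, -0.002], [0, 0, 0], 0.4],
    [[0, 0, -0.02], [0, 0, 0], 0.4],
    [[0, 0, -0.06], [0, 0, 0], 0.4],
    [[0, 0, -0.1], [0, 0, 0], 0.4],
    [[0, 0, -0.14], [0, 0, 0], 0.4],
    [[0, 0, -0.18], [0, 0, 0], 0.4],
    [[0, 0, -0.18], [0, 0, 0], 0.4],
    [[0, 0, -0.18], [0, 0, 0], 0.4],
  ],
)

```text
time_s: 24.98
tcp_pos: [0.4651, 0.2227, 0.2731]
tool_rot: [[-0.902, -0.431, 0.005], [-0.431, 0.902, 0.002], [-0.006, -0.0, -1.0]]
force: [-0.8, -0.7, 0.3]
width: 0.0598
grip_force: 0.0
```

```bash
python3 - <<'E'
from h import *
shut('s12')
W=world('side',np.load('pics/s12s.npy'))
for c in ((.4224,-.1612),(.557,-.2127)):
    m=(np.hypot(W[...,0]-c[0],W[...,1]-c[1])<.05)&(W[...,2]>.068)&(W[...,2]<.09)
    P=W[m];print(len(P),cv2.minEnclosingCircle(P[:,:2].astype(np.float32)),P[:,2].mean())
E
```

```text
-0.07 198 [0.074 0.098 0.1  ]
-0.05 184 [0.09  0.098 0.1  ]
-0.03 169 [0.096 0.098 0.099]
-0.01 152 [0.095 0.098 0.1  ]
0.01 157 [0.096 0.098 0.1  ]
0.03 150 [0.096 0.098 0.1  ]
0.05 147 [0.096 0.098 0.099]
0.07 0 
[0.46387528 0.22218877 0.27084163] [-0.79730883 -0.36087556 -1.2954835 ] 0.05958738629511198
615 ((0.42274725437164307, -0.16274107992649078), 0.0297678392380476) 0.0743584744913447
572 ((0.5576133728027344, -0.21496614813804626), 0.0301579087972641) 0.07412502615960652
```

The lid is level and shut, and both empty pots stand upright on the board.

```bash
python3 -c "
from plant import order
print(order.close_job())"
```

```text
the job is handed in; nothing more can be done
None
```

I handed the job in: the full pot (the third one weighed, about 5 N more than the empties) stands upright in the wide bay with the lid shut level, and both empty pots stand upright on the board; it took about 25 s, and no verdict was returned.

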